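Fit the adjustable wrench to the housing's union nut and tighten it

ROBOT

A 7-joint arm with a two-finger parallel gripper is mounted at the origin on a cart in front of the work surface, level with it; the furniture and walls round the work are solid. World frame = base frame: x ahead of the robot, y to its left, z up, the work surface at z = 0. Lengths are in m, angles in degrees, forces in N, time in s.
With the tool pointing down it reaches from about 0.425 to 0.825 m from the base axis. Payload 3.6 kg.
Tool frame: the origin (TCP) lies midway between the tips of the shut fingers; the grasp point (between the pads) lies 19 mm behind it; y points along the fingers, z is the direction in which the jaws open and shut, and the axes are right-handed (so a half turn about y gives the same grasp; the last joint's range is limited). The gripper opens to 85 mm and grips with 20 to 120 N. Pads are 22 mm wide; open, the fingers measure 114 mm over their backs; the gripper's body (76 mm by 85 mm) begins 54 mm behind the grasp point. The pads swing forward as they close: fully open they stand 13 mm farther back than shut.
Start: joints at [-70.56, 35.231, -0.722, 81.555, 0.464, 63.22, -2.315], TCP at [0.232, 0.607, 0.231] pointing down, gripper open.
Joint ranges: [-178.69, 178.69], [-17.37, 117.87], [-77.05, 75.6], [15.02, 138.74], [-78.02, 258.01], [0.78, 113.62], [-162.83, 162.83]. Speed limits (degrees/s): [159.86, 159.86, 180, 180, 180, 180, 180].

INTERFACE

Orientations are given as [roll, pitch, yaw] about the fixed x, y, z axes, in that order (R = Rz(yaw) Ry(pitch) Rx(roll)).
In Python, from cell import monitor, optics, sign_off gives the robot as it stands.
- The arm moves only by the shell command python3 -m crank 'ROWS' [OPENING] [FORCE]. ROWS is JSON, a list that holds one entry, the list of rows, each a list of 4 numbers: the shift along the world's x, y, z in m, then the turn about the world's z in degrees. A call has 1 to 12 rows; each row shifts and turns the commanded pose from where the row before left it; what a row does not reach is not made up. A row lasts 1/12 s, in which the tool goes at most 41.7 mm and 7.16 degrees, less where a joint would pass 70% of its speed; a pose out of reach is approached as far as the arm can. A call is refused whole if a number of a shift passes 0.0417 or a number of a turn 7.16, either way. A call with a gripper value outside its range is refused whole. OPENING is the closure, from 0 (fully open) to 1 (shut), set as the call begins (- or left out, the last holds). The fingers move at their own pace and stop on an object; FORCE is the grip in N (left out, the last holds). Time passes only in rows, so rows that do not move let the fingers close. It gives the time, the measured TCP pose, the force and the opening at its end, in the units of the state.
- monitor.sense(): the state, without advancing time (a new reading comes with each control period).
- optics.grab_frame(name): name is "scene" or "top" or "wrist"; returns a dict with "image" (400x640x3 uint8, red, green, blue), "z_map" (400x640 float32, m along the optical axis (not along the pixel's ray), 0 where there is no reading), "mtx" (3x3 intrinsics, pixels), "k1" (the pictures are not rectified: a ray, as slopes to the right and down, at radius r is drawn at 1 + k1 r^2 times it, then the intrinsics apply), "R" (3x3) and "t" (3): a world point X has camera coordinates R X + t; the wrist camera has in their place "mount" (4x4, takes a point from camera to tool coordinates, whose origin is the TCP and whose axes are the tool frame's). Camera axes: x right, y down, z forward; pixel columns grow to the right and rows downward; lengths in m; the calibration is good to about 2 mm. A picture is of the moment at which its call begins: read the wrist's pose just before it.
- sign_off(): hands the job in, once; it reports no verdict.
Trained networks look in a picture, given as the dict that the camera call returned (one of the last four; its "shot" number tells which), for a name from the list of things; names that differ only in an ending like _2 or _b are one class to them, and where a whole thing is asked for, a point or a joint stands for the part that bears it (a point fixed in the world has none). Each returns a list of dicts, best first, with "confidence" (0 to 1); they miss things now and then, are a little off and sometimes report something else, mostly with a low value. They report only what shows in the picture. A call takes as long as a camera call. They do not tell look-alikes from the thing itself.
- optics.search_frame(picture, name): "bbox" ([left, top, right, bottom] in pixels, round what is visible of it).
The state is a dict: "time": time; "qpos": joint angles; "qvel": joint speeds; "joint_efforts": joint torques, N m; "ee_pos": TCP position; "tcp_rot": TCP orientation; "force": force on the tool from outside, world axes, zero at the start; "moment": the same for the moment, N m; "gripper_width": opening from 0.0 (shut) to 1.0 (fully open).
Only numpy, scipy, OpenCV 4.12 (cv2) and the standard library are available. Lean on these libraries where they do the work, as an engineer would, in place of code of your own. Each camera call takes 0.05 s, during which the arm holds its last target.

TASK

The adjustable wrench lies round the union nut of the filter housing with its jaws set too wide. Roll the wrench's worm, pressing lightly, until the jaws just fit the nut, and only then swing the handle gently clockwise, seen from above, until the nut is fully home. Leave the wrench lying flat on the nut with the jaws still snug, keep the fingers off the nut, and leave the things around as they are.

Things in the scene. Friction and masses are not known exactly. Their poses are not given: they have to be found in the camera images.
- housing: Round aluminium filter housing, fixed to the worktop, 170 mm in diameter, two brass hose ports low on its far and right sides. Its flat steel lid (the deck, top 30 mm above the worktop) floats on a rubber seal: it sinks straight down about 1 mm for each 2 N of press, 5 mm at most, then it is hard. Origin: centre of its underside; the nut's vertical axis passes through it.
- nut_top (a point): Centre of the top of the brass hexagon nut that sits in the middle of the deck: 36 mm across flats, 41.6 mm across corners, from the deck to 16.5 mm above it (this point). A steel tube end stands 4 mm above it in the middle.
- nut_corner (a point): One corner of the nut's top edge, 20.8 mm from its axis; it turns with the nut. At nut joint value 0 it lies in the housing's +x direction.
- nut (a joint): Turn of the nut in rad, growing clockwise seen from above (tightening). It starts between 0.18 and 0.32 and comes to a hard stop, fully home, at 0.9. It turns against a steady friction of about 0.25 N m (1.7 N pushed sideways on the handle 150 mm from the axis) and stays where it is left.
- wrench: Loose steel adjustable wrench, 0.5 kg, lying flat on the deck, mouth round the nut. Origin: on its underside, on the nut's axis when snug. +x points out of the mouth, z up; the handle runs along -x to x = -213 mm and hangs free beyond the deck. Fixed jaw on the +y side (face y = +18 mm), moving jaw on the -y side, throat wall at x = -24 mm. Head 16 mm thick (x -80 to 19, y -44 to 37 mm).
- worm_top (a point): Top of the unpressed worm, a knurled roller in the head's window, 18 mm in diameter and 18 mm long, axis along the wrench's y; this point is at x = -46, y = -7, z = 22 mm of the wrench, 6 mm above the head's upper face. Pressed, the whole wrench sinks with the lid it lies on.
- worm (a joint): Turn of the worm in rad, 0 to 2.4 at the start, snug near 7; grows as the jaws close. A fingertip pressed on the worm's top with about 6 to 10 N and dragged along the wrench's +x (towards the nut) rolls it by friction and closes the jaws; towards -x opens them. It resists with 6 to 8 N. Once snug it stops and the fingertip slides over it; pressed too lightly, it slips too.
- jaw (a joint): Travel of the moving jaw in m, 1 mm per rad of the worm. Jaw opening = 43 mm less this value: it just fits the 36 mm nut near 0.007. It stays where the worm leaves it, but more than about 8 N on the handle can force it open. The jaws start within about 0.1 rad of the nut's flats; closing them lines the wrench up by itself.
- handle (a point): Point on the middle of the handle to push it at, half-way up, 150 mm from the wrench's origin along -x (x = -150, y = 0, z = 8.5 mm). Here the handle is 21 to 23 mm wide and 11 mm thick, its underside 33 mm above the worktop. Clockwise means that the handle moves towards the wrench's +y.
- vial: Bystander: small brown bottle with black cap, 34 mm diameter, 80 mm high; origin at the centre of its underside.
- tape: Bystander: roll of masking tape lying flat, 104 mm diameter, 25 mm high; origin at the centre of its underside.
- redcap: Bystander: small white bottle with red cap, 35 mm diameter, 74 mm high; origin at the centre of its underside.
There are look-alikes about, which are no part of the job. Leave any turquoise look-alike of the housing alone.

How it is judged:
By the outcome, as a careful person would: the job done as asked, in the order asked, and still so for the second after the job is handed in, with the robot touching nothing.
It also fails if it takes over 69 s, if anything falls off the work surface, if the arm or the gripper's body presses on something with over 40 N, if the wrist force passes 120 N, or if a joint passes its speed limit or range.

## Working session

There is one attempt and no reset: what is moved stays moved. The work goes in short steps, Python scripts to look and compute and a shell command to move; the robot and the scene stay as the last step left them, time stands still between calls to the robot, and variables do not carry over. Pictures are saved under pics/ and viewed, and the job is handed in when it is done.

```bash
ls; mkdir -p pics
cat > h.py <<'E'
import numpy as np, cv2
from cell import monitor, optics
def save(img,name,scale=1):
    im=cv2.cvtColor(img,cv2.COLOR_RGB2BGR)
    if scale!=1: im=cv2.resize(im,None,fx=scale,fy=scale,interpolation=cv2.INTER_CUBIC)
    cv2.imwrite('pics/'+name,im)
def rays(f,px):
    px=np.atleast_2d(np.float64(px)); K=f['mtx']
    d=np.c_[(px[:,0]-K[0,2])/K[0,0],(px[:,1]-K[1,2])/K[1,1]]
    u=d.copy()
    for _ in range(20): u=d/(1+f['k1']*(u**2).sum(1,keepdims=True))
    return np.c_[u,np.ones(len(u))]
def pose(f,st=None):
    if 'R' in f and f['R'] is not None: 
        R=np.array(f['R']);t=np.array(f['t']); return R.T,-R.T@t
    from scipy.spatial.transform import Rotation as Ro
    M=np.array(f['mount']); Rt=Ro.from_euler('xyz',st['tcp_rot'],degrees=True).as_matrix()
    return Rt@M[:3,:3], Rt@M[:3,3]+np.array(st['ee_pos'])
def onplane(f,px,z,st=None):
    C,o=pose(f,st); d=rays(f,px)@C.T; s=(z-o[2])/d[:,2]; return o+d*s[:,None]
def depthpt(f,px,st=None):
    C,o=pose(f,st); px=np.atleast_2d(px); z=np.array([f['z_map'][int(p[1]),int(p[0])] for p in px])
    return (rays(f,px)*z[:,None])@C.T+o
def proj(f,X,st=None):
    C,o=pose(f,st); c=(np.atleast_2d(X)-o)@C; u=c[:,:2]/c[:,2:]; u=u*(1+f['k1']*(u**2).sum(1,keepdims=True))
    K=f['mtx']; return np.c_[u[:,0]*K[0,0]+K[0,2],u[:,1]*K[1,1]+K[1,2]]
E
python3 - <<'E'
from h import *
print(monitor.sense())
for n in ['scene','top']:
    f=optics.grab_frame(n); save(f['image'],n+'0.png'); C,o=pose(f); print(n,o,C[:,2],f['k1'],f['mtx'])
    for k in ['housing','nut_top','wrench','worm_top','handle','vial','tape','redcap']:
        for r in optics.search_frame(f,k)[:3]: print(k,np.round(r['bbox']),round(r['confidence'],2))
E
```

```text
pics
{'time': 0.0, 'qpos': array([-70.55933281,  35.2923833 ,  -0.72445249,  81.64172963,
         0.46413031,  63.2193328 ,  -2.31351192]), 'qvel': array([-0.04493192,  0.07462674, -0.08130462,  0.02443405, -0.03323132,
        0.0108509 , -0.0583248 ]), 'joint_efforts': array([ 1.27195913e-04, -4.69213128e+01,  2.59027518e-01, -1.71036083e+01,
        9.87517851e-03,  9.73567221e-03,  1.89075541e-05]), 'ee_pos': array([0.23220707, 0.60628326, 0.23010022]), 'tcp_rot': array([-9.01505784e+01, -1.33015506e-03, -2.09526344e+01]), 'force': array([-0.15646652, -0.02654082,  0.42529133]), 'moment': array([ 0.01083924,  0.01506686, -0.00786564]), 'gripper_width': 0.996853663978142}
scene [-0.10056884 -0.62862769  0.76418154] [ 0.60272229  0.51240175 -0.6116946 ] 0.015436502013431264 [[390.22105958   0.         319.67473793]
 [  0.         390.22105958 199.79780473]
 [  0.           0.           1.        ]]
housing [270. 179. 329. 223.] 0.79
housing [279. 247. 358. 305.] 0.77
nut_top [307. 262. 325. 276.] 0.58
nut_top [292. 190. 303. 198.] 0.56
wrench [270. 187. 304. 239.] 0.95
worm_top [2
[... 232 characters left out ...]
.38115492 -0.05044354  0.9205369 ] [ 0.23983104 -0.00530822 -0.97080013] -0.023842511355565275 [[369.65584548   0.         315.01855114]
 [  0.         369.65584548 198.78956205]
 [  0.           0.           1.        ]]
housing [430. 243. 448. 258.] 0.7
housing [236. 163. 310. 237.] 0.65
housing [332. 234. 407. 318.] 0.65
nut_top [361. 275. 377. 289.] 0.55
nut_top [260. 197. 279. 209.] 0.42
wrench [253. 192. 312. 283.] 0.8
wrench [275. 188. 290. 208.] 0.18
worm_top [261. 196. 280. 208.] 0.74
worm_top [257. 192. 311. 281.] 0.73
handle [257. 190. 315. 278.] 0.77
handle [275. 190. 291. 210.] 0.39
vial [424. 240. 450. 256.] 0.81
tape [386. 145. 429. 184.] 0.71
redcap [186. 128. 207. 150.] 0.51
```

View pics/scene0.png

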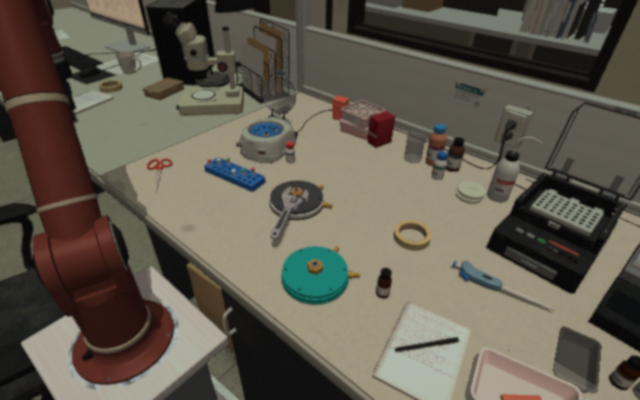

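View pics/top0.png

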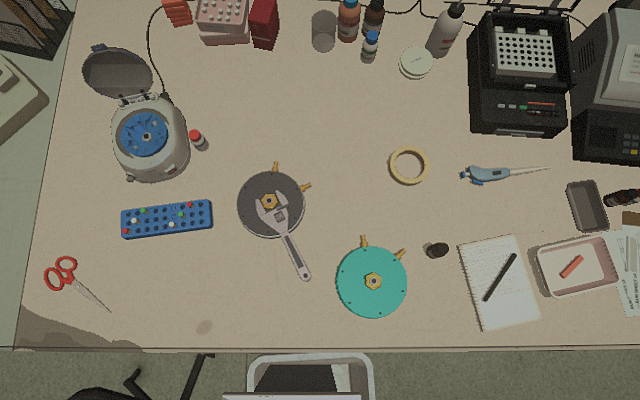

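Run:
```python
import cv2
im=cv2.imread('pics/top0.png'); cv2.imwrite('pics/top0c.png',cv2.resize(im[150:300,225:365],None,fx=4,fy=4,interpolation=cv2.INTER_CUBIC)[:600])
```

```text
(no output)
```

View pics/top0c.png

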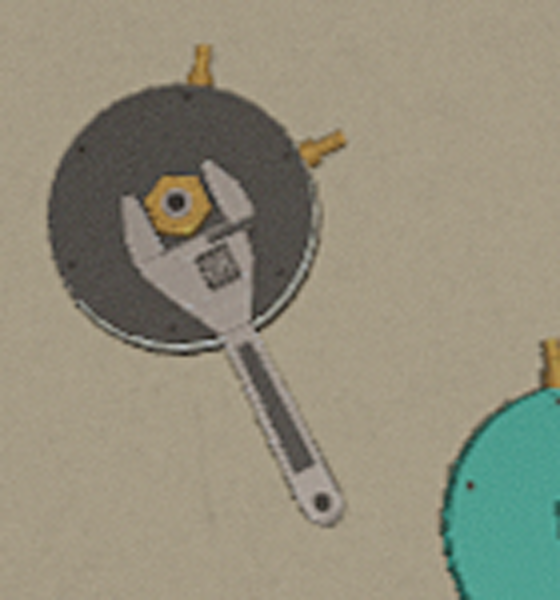

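The job's housing is the dark-decked one carrying the wrench: top (271,204), scene (297,200). The only thing that could be mistaken for it is the turquoise housing at top (372,282), scene (316,275), which has no wrench. The crop confirms the choice: hex nut at crop (177,203), worm at (218,267), handle end at (322,503).

Run:
```python
from h import *
f=optics.grab_frame('top')
c=lambda x,y:(225+x/4-.4,150+y/4-.4)
for n,p,z in [('nut',c(177,203),.0505),('worm',c(218,267),.052),('hole',c(322,503),.044),('fork',c(182,218),.03),('handlemid',c(272,400),.044),('vial',(437,250),.08),('tape',(408,166),.025),('red',(196,137),.074)]:
    print(n,np.round(onplane(f,p,z)[0],4), np.round(depthpt(f,p)[0],4))
# wrench axis via mask? print depth of head
```

```text
nut [0.5922 0.0566 0.0505] [0.5915 0.0562 0.0536]
worm [0.5525 0.0308 0.052 ] [0.5528 0.0309 0.0501]
hole [ 0.4143 -0.0319  0.044 ] [ 0.4143 -0.0319  0.0433]
fork [0.5876 0.0557 0.03  ] [0.5836 0.0537 0.0475]
handlemid [ 0.474  -0.0021  0.044 ] [ 0.474  -0.0021  0.0439]
vial [ 0.4688 -0.3324  0.08  ] [ 0.4696 -0.3352  0.0717]
tape [ 0.6888 -0.2934  0.025 ] [ 0.6979 -0.3006 -0.0014]
red [0.7472 0.238  0.074 ] [0.7465 0.2375 0.0755]
```

```bash
python3 -m crank '[[[0.018,-0.032,0,-2.3],[0.018,-0.032,0,-2.3],[0.018,-0.032,0,-2.3],[0.018,-0.032,0,-2.3],[0.018,-0.032,0,-2.3],[0.018,-0.032,0,-2.3],[0.018,-0.032,0,-2.3],[0.018,-0.032,0,-2.3],[0.018,-0.032,0,-2.3],[0.018,-0.032,0,-2.3],[0.018,-0.032,0,-2.3],[0.018,-0.032,0,-2.3]]]' 1 20
python3 - <<'E'
from h import *
s=monitor.sense(); f=optics.grab_frame('wrist'); save(f['image'],'w1.png'); print(np.round(f['mount'],3)); print(np.round(f['mtx'],1),f['k1']); print(s['qpos'],s['force'])
E
```

```text
time: 1.95
ee_pos: [0.4492, 0.2214, 0.2317]
tcp_rot: [-90.0, -0.0, -48.7]
force: [0.4, 0.2, 0.4]
gripper_width: 0.002
[[-0.001  0.963  0.269 -0.068]
 [ 0.001 -0.269  0.963 -0.144]
 [ 1.     0.001 -0.     0.001]
 [ 0.     0.     0.     1.   ]]
[[310.6   0.  316.8]
 [  0.  310.6 197.4]
 [  0.    0.    1. ]] -0.05304649608881703
[-35.35991103  22.13519016   9.27572181 106.01985957  -4.42468997
  52.14156996  17.30008518] [0.38039916 0.24348178 0.44706917]
```

View pics/w1.png

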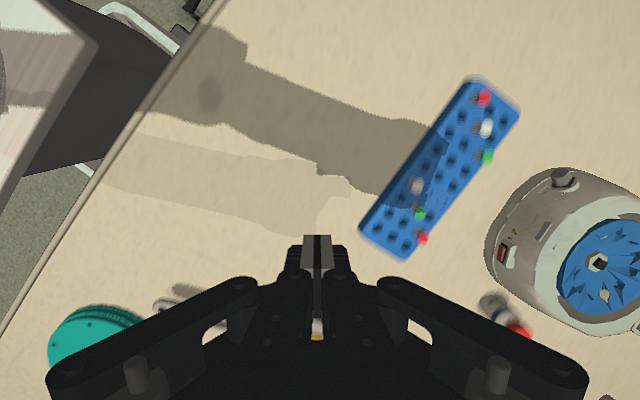

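Run:
```python
import cv2
im=cv2.imread('pics/w1.png'); cv2.imwrite('pics/w1c.png',cv2.resize(im[220:320,250:390],None,fx=5,fy=5,interpolation=cv2.INTER_CUBIC))
from h import *
s=monitor.sense(); f=optics.grab_frame('wrist')
zm=f['z_map'];print(np.round(zm[225:300:5,290:345:4],3))
print(proj(f,[s['ee_pos']],s))
```

```text
[[0.399 0.399 0.398 0.399 0.399 0.398 0.401 0.399 0.4   0.398 0.399 0.399
  0.4   0.398]
 [0.401 0.401 0.401 0.401 0.4   0.401 0.402 0.401 0.402 0.4   0.4   0.402
  0.4   0.401]
 [0.403 0.403 0.404 0.403 0.147 0.147 0.147 0.147 0.148 0.148 0.147 0.403
  0.401 0.405]
 [0.404 0.405 0.405 0.403 0.143 0.141 0.143 0.143 0.143 0.142 0.142 0.404
  0.405 0.406]
 [0.407 0.146 0.147 0.137 0.137 0.136 0.137 0.138 0.137 0.137 0.138 0.147
  0.147 0.406]
 [0.142 0.142 0.142 0.133 0.134 0.132 0.132 0.133 0.132 0.132 0.132 0.141
  0.142 0.141]
 [0.137 0.136 0.136 0.127 0.127 0.127 0.127 0.127 0.127 0.128 0.127 0.136
  0.136 0.137]
 [0.132 0.131 0.132 0.124 0.123 0.123 0.123 0.124 0.123 0.123 0.122 0.132
  0.131 0.131]
 [0.128 0.127 0.128 0.12  0.12  0.12  0.118 0.119 0.119 0.12  0.119 0.128
  0.127 0.127]
 [0.109 0.11  0.11  0.113 0.113 0.117 0.115 0.115 0.117 0.116 0.113 0.11
  0.11  0.111]
 [0.106 0.107 0.107 0.11  0.11  0.109 0.118 0.118 0.118 0.11  0.109 0.108
  0.106 0.107]
 [0.106 0.107 0.107 0.107 0.107 0.106 0.118 0.117 0.117 0.107 0.106 0.107
  0.107 0.107]
 [0.104 0.103 0.103 0.103 0.103 0.107 0.118 0.118 0.112 0.104 0.103 0.104
  0.103 0.104]
 [0.101 0.1   0.1   0.1   0.1   0.109 0.119 0.118 0.108 0.099 0.099 0.1
  0.101 0.1  ]
 [0.097 0.098 0.098 0.097 0.098 0.109 0.119 0.12  0.109 0.098 0.098 0.097
  0.098 0.098]]
[[315.74710639 249.65943948]]
```

View pics/w1c.png

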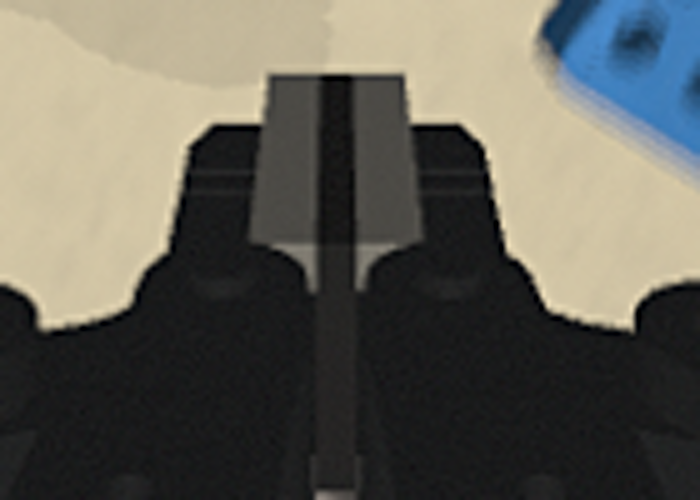

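```bash
python3 -m crank '[[[0.008,-0.016,0,6.3],[0.008,-0.016,0,6.3],[0.008,-0.016,-0.006,6.3],[0.008,-0.016,-0.006,6.3],[0.008,-0.016,-0.006,6.3],[0.008,-0.016,-0.006,6.3],[0.008,-0.016,-0.006,6.3],[0.008,-0.016,-0.006,6.3],[0.008,-0.016,-0.006,6.3],[0.008,-0.016,-0.006,6.3],[0.008,-0.016,-0.006,6.3],[0.008,-0.016,-0.006,5.7]]]'
python3 -m crank '[[[0,0,0,0],[0,0,0,0]]]'
python3 - <<'E'
from h import *
s=monitor.sense(); f=optics.grab_frame('wrist'); save(f['image'],'w2.png'); print(s['qpos'],s['force'],s['ee_pos'],s['tcp_rot'])
E
```

```text
time: 3.05
ee_pos: [0.545, 0.0307, 0.1712]
tcp_rot: [-90.0, -0.0, 26.8]
force: [0.3, 0.4, 0.2]
gripper_width: 0.002
time: 3.22
ee_pos: [0.5445, 0.0304, 0.171]
tcp_rot: [-90.0, 0.0, 26.2]
force: [0.8, 0.7, -0.0]
gripper_width: 0.001
[  0.5115632   30.17556433  -9.03870029 103.23882677   6.16268371
  47.10264341 104.68875326] [ 0.83627792  0.69043841 -0.03965662] [0.54445346 0.0304084  0.17101734] [-8.99690499e+01  3.29047795e-02  2.62142217e+01]
```

View pics/w2.png

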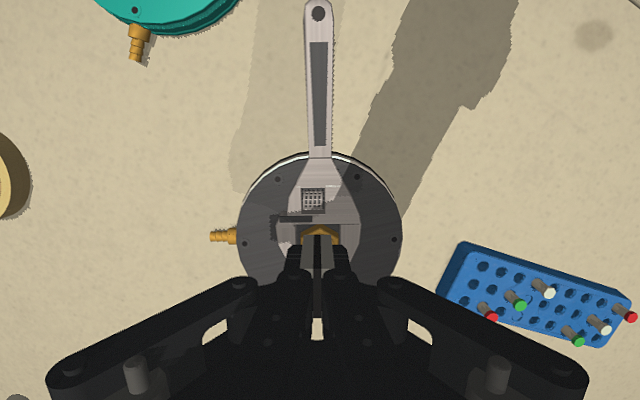

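Run:
```python
from h import *
im=cv2.imread('pics/w2.png'); cv2.imwrite('pics/w2c.png',cv2.resize(im[130:250,240:400],None,fx=5,fy=5,interpolation=cv2.INTER_CUBIC))
s=monitor.sense(); f=optics.grab_frame('wrist')
zm=f['z_map']
# handle centreline
P=[]
for v in range(30,150,6):
    us=np.arange(280,360); z=zm[v,280:360]
    X=depthpt(f,[(u,v) for u in us],s)
    m=(X[:,2]>.036)&(X[:,2]<.05)
    uc=us[m]
    if len(uc)>5: P.append(onplane(f,[(uc.min()+uc.max())/2,v],.044,s)[0])
P=np.array(P); d=np.polyfit(P[:,0],P[:,1],1); print(P[::4].round(4)); print('yaw',np.degrees(np.arctan(d[0])),'y at nut',np.polyval(d,.592))
X=depthpt(f,[(u,v) for v in range(188,214,4) for u in range(296,332,4)],s)[:,2].reshape(-1,9); print(X.round(4))
print('worm',onplane(f,(313,200.5),.052,s), 'hole',onplane(f,(318.5,13.5),.044,s))
```

```text
[[ 0.4274 -0.0268  0.044 ]
 [ 0.4438 -0.0191  0.044 ]
 [ 0.4602 -0.0105  0.044 ]
 [ 0.4774 -0.002   0.044 ]
 [ 0.4947  0.0076  0.044 ]]
yaw 26.773609247250445 y at nut 0.056174130655080284
[[0.0473 0.0305 0.0307 0.0318 0.0326 0.0319 0.03   0.0474 0.0468]
 [0.0468 0.0313 0.0457 0.0469 0.0466 0.0463 0.0468 0.0474 0.0472]
 [0.0466 0.0495 0.0504 0.0494 0.05   0.0503 0.0318 0.0469 0.0465]
 [0.0471 0.0519 0.0513 0.0523 0.0523 0.0513 0.0458 0.0463 0.0469]
 [0.0478 0.0518 0.0516 0.0512 0.0508 0.0517 0.0308 0.0469 0.0467]
 [0.0474 0.0324 0.046  0.0472 0.0463 0.0476 0.0344 0.0477 0.0471]
 [0.0471 0.0446 0.0448 0.045  0.0459 0.0442 0.0458 0.046  0.0474]]
worm [[0.55363775 0.03246973 0.052     ]] hole [[ 0.41580352 -0.03076148  0.044     ]]
```

View pics/w2c.png

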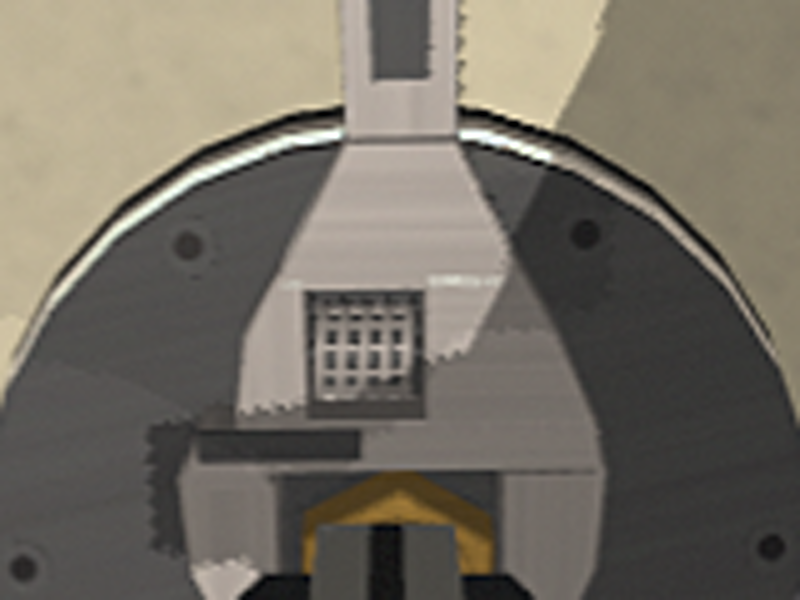

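```bash
python3 -m crank '[[[0.001,-0.002,-0.02,0.5],[0,0,-0.02,0],[0,0,-0.02,0],[0,0,-0.02,0],[0,0,-0.02,0],[0,0,-0.01,0],[0,0,-0.004,0],[0,0,0,0],[0,0,0,0]]]'
python3 - <<'E'
from h import *
s=monitor.sense(); print(s['ee_pos'],s['force'],s['tcp_rot'])
f=optics.grab_frame('wrist'); save(f['image'],'w3.png')
E
```

```text
time: 4.07
ee_pos: [0.5461, 0.0297, 0.0582]
tcp_rot: [-90.0, -0.1, 27.0]
force: [0.2, -0.5, -0.0]
gripper_width: 0.001
[0.54608552 0.02971668 0.05816087] [ 0.17801193 -0.45490179 -0.01765529] [-9.00254787e+01 -8.72681904e-02  2.69797897e+01]
```

View pics/w3.png

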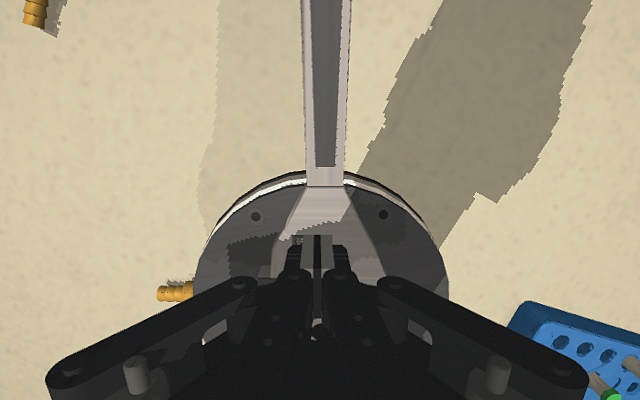

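```bash
python3 -m crank '[[[-0.001,-0.001,-0.003,0],[0,0,-0.003,0],[0,0,-0.001,0],[0,0,-0.001,0],[0,0,0,0]]]'
```

```text
time: 4.53
ee_pos: [0.545, 0.0278, 0.0498]
tcp_rot: [-90.0, -0.1, 26.9]
force: [-1.6, -0.8, 6.2]
gripper_width: 0.005
```

```bash
python3 -m crank '[[[0,0,-0.001,0],[0.0018,0.0009,0,0],[0.0018,0.0009,0,0],[0.0018,0.0009,0,0]]]'
```

```text
time: 4.87
ee_pos: [0.5485, 0.0296, 0.0487]
tcp_rot: [-90.0, 0.2, 26.9]
force: [-4.3, -2.2, 7.3]
gripper_width: 0.003
```

```bash
python3 -m crank '[[[0.0018,0.0009,-0.0006,0],[0.0018,0.0009,0,0],[0.0018,0.0009,0,0]]]'; python3 -m crank '[[[0.0018,0.0009,0,0],[0.0018,0.0009,0,0],[0.0018,0.0009,0,0]]]'
```

```text
time: 5.12
ee_pos: [0.5491, 0.0299, 0.0473]
tcp_rot: [-89.9, 0.9, 26.8]
force: [-9.4, -5.0, 12.3]
gripper_width: 0.002
time: 5.37
ee_pos: [0.5556, 0.0334, 0.0475]
tcp_rot: [-89.9, 0.7, 26.9]
force: [-6.5, -1.9, 9.0]
gripper_width: 0.0
```

```bash
python3 -m crank '[[[0.0018,0.0009,0.0003,0],[0.0018,0.0009,0,0]]]'; python3 -m crank '[[[0.0018,0.0009,0,0],[0.0018,0.0009,0,0]]]'; python3 -m crank '[[[0,0,0.006,0],[0,0,0.004,0],[0,0,0,0]]]'
python3 - <<'E'
from h import *
s=monitor.sense(); print(s['ee_pos'],s['force'])
f=optics.grab_frame('top'); save(f['image'],'t3.png'); cv2.imwrite('pics/t3c.png',cv2.resize(cv2.imread('pics/t3.png')[150:300,205:355],None,fx=4,fy=4,interpolation=cv2.INTER_CUBIC))
E
```

```text
time: 5.53
ee_pos: [0.5594, 0.0354, 0.0478]
tcp_rot: [-89.9, 0.7, 26.9]
force: [-7.0, -2.5, 9.1]
gripper_width: -0.002
time: 5.7
ee_pos: [0.5629, 0.0373, 0.0477]
tcp_rot: [-89.9, 0.7, 26.9]
force: [-7.1, -3.3, 9.0]
gripper_width: 0.0
time: 5.95
ee_pos: [0.569, 0.0401, 0.0588]
tcp_rot: [-90.0, -0.2, 26.9]
force: [-0.5, -0.3, 0.8]
gripper_width: 0.002
[0.5689941  0.04011722 0.05880943] [-0.47757033 -0.33204942  0.77600898]
```

View pics/t3c.png

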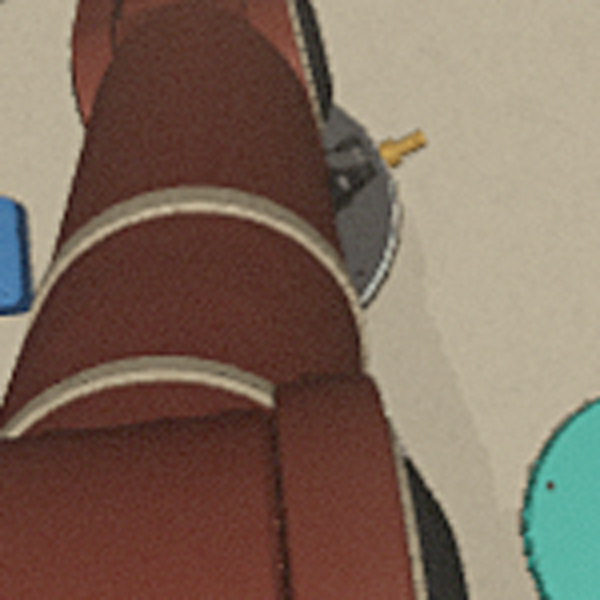

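```bash
python3 -m crank '[[[-0.004,-0.001,0.02,0],[-0.004,-0.002,0.02,0],[-0.004,-0.002,0.02,0],[-0.004,-0.002,0.02,0],[-0.004,-0.002,0.02,0],[-0.004,-0.001,0.012,0],[0,0,0,0],[0,0,0,0]]]'
python3 - <<'E'
from h import *
s=monitor.sense(); print(s['ee_pos'],s['force'])
f=optics.grab_frame('wrist'); save(f['image'],'w4.png'); cv2.imwrite('pics/w4c.png',cv2.resize(cv2.imread('pics/w4.png')[130:250,240:400],None,fx=5,fy=5,interpolation=cv2.INTER_CUBIC))
E
```

```text
time: 6.67
ee_pos: [0.544, 0.0299, 0.17]
tcp_rot: [-90.0, -0.1, 27.0]
force: [1.0, 0.0, 0.1]
gripper_width: -0.003
[0.54401203 0.02985702 0.17002272] [0.97591476 0.02887507 0.05279072]
```

View pics/w4c.png

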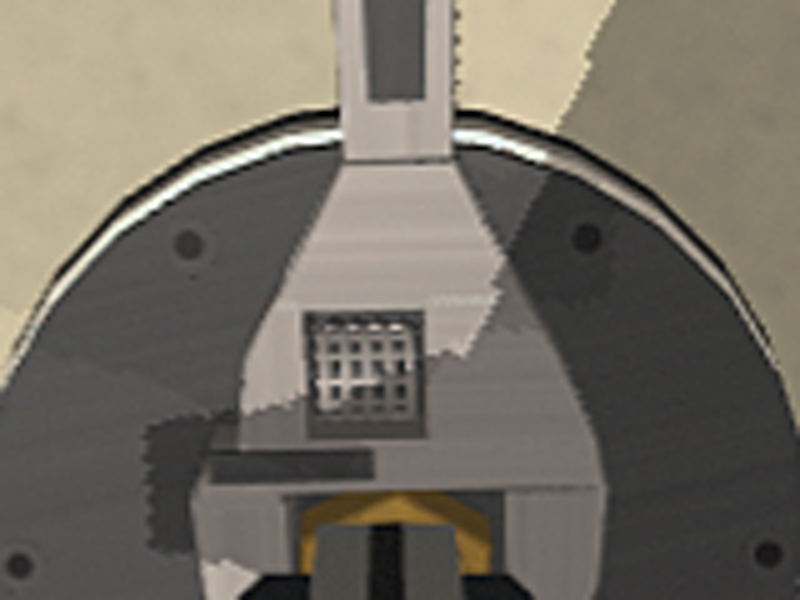

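Run:
```python
from h import *
s=monitor.sense(); f=optics.grab_frame('wrist')
w=onplane(f,(313,204.8),.052,s)[0]
print(w, s['ee_pos'], w-np.array(s['ee_pos']), f['shot'])
zm=f['z_map']; P=[]
for v in range(30,150,6):
    us=np.arange(280,360); X=depthpt(f,[(u,v) for u in us],s); m=(X[:,2]>.036)&(X[:,2]<.05); uc=us[m]
    if len(uc)>5: P.append(onplane(f,[(uc.min()+uc.max())/2,v],.044,s)[0])
P=np.array(P); d=np.polyfit(P[:,0],P[:,1],1); print('yaw',np.degrees(np.arctan(d[0])))
```

```text
[0.55577045 0.03186752 0.052     ] [0.5435265  0.02983029 0.16917856] [ 0.01224395  0.00203723 -0.11717856] 11
yaw 28.392920667742477
```

```bash
python3 -m crank '[[[0.001,-0.001,-0.02,0],[0.001,-0.0005,-0.02,0],[0.001,-0.001,-0.02,0],[0,0,-0.02,0],[0,0,-0.02,0],[0,0,-0.012,0],[0,0,0,0],[0,0,-0.003,0],[0,0,-0.003,0],[0,0,-0.002,0],[0,0,0,0]]]'
```

```text
time: 7.68
ee_pos: [0.5475, 0.0274, 0.0506]
tcp_rot: [-90.0, -0.1, 27.0]
force: [-0.6, -0.3, 2.2]
gripper_width: -0.001
```

```bash
python3 -m crank '[[[0,0,-0.0015,0],[0,0,-0.001,0],[0,0,0,0]]]';  python3 -m crank '[[[0.0018,0.0009,0,0],[0.0018,0.0009,0,0],[0.0018,0.0009,0,0]]]'
```

```text
time: 7.93
ee_pos: [0.5475, 0.0274, 0.0485]
tcp_rot: [-90.0, -0.1, 26.9]
force: [-1.8, 0.6, 6.9]
gripper_width: 0.001
time: 8.18
ee_pos: [0.5484, 0.0276, 0.0477]
tcp_rot: [-90.0, 0.5, 26.9]
force: [-7.9, -3.6, 8.9]
gripper_width: -0.004
```

```bash
python3 -m crank '[[[0.0018,0.0009,0,0],[0.0018,0.0009,0,0],[0.0018,0.0009,0,0]]]';  python3 -m crank '[[[0.0018,0.0009,0,0],[0.0018,0.0009,0,0],[0.0018,0.0009,0,0]]]';  python3 -m crank '[[[0.0018,0.0009,0,0],[0.0018,0.0009,0,0]]]'
```

```text
time: 8.43
ee_pos: [0.5495, 0.0279, 0.047]
tcp_rot: [-89.9, 1.1, 26.8]
force: [-11.5, -6.1, 12.4]
gripper_width: 0.003
time: 8.68
ee_pos: [0.5581, 0.0319, 0.0476]
tcp_rot: [-90.0, 0.7, 26.8]
force: [-6.6, -3.0, 9.9]
gripper_width: -0.002
time: 8.85
ee_pos: [0.5622, 0.0339, 0.0477]
tcp_rot: [-90.0, 0.6, 26.8]
force: [-6.2, -4.3, 9.1]
gripper_width: -0.002
```

```bash
python3 -m crank '[[[0,0,0.006,0],[-0.003,-0.001,0.02,0],[-0.004,-0.001,0.02,0],[-0.004,-0.001,0.02,0],[-0.004,-0.001,0.02,0],[-0.004,-0.001,0.02,0],[-0.003,-0.001,0.015,0],[0,0,0,0],[0,0,0,0]]]'
cat > look.py <<'E'
import sys
from h import *
n=sys.argv[1]
s=monitor.sense(); print(s['ee_pos'],s['force'])
f=optics.grab_frame('wrist'); save(f['image'],n+'.png'); cv2.imwrite('pics/'+n+'c.png',cv2.resize(cv2.imread('pics/'+n+'.png')[130:250,240:400],None,fx=5,fy=5,interpolation=cv2.INTER_CUBIC))
zm=f['z_map']; P=[]
for v in range(30,150,6):
    us=np.arange(280,360); X=depthpt(f,[(u,v) for u in us],s); m=(X[:,2]>.036)&(X[:,2]<.05); uc=us[m]
    if len(uc)>5: P.append(onplane(f,[(uc.min()+uc.max())/2,v],.044,s)[0])
P=np.array(P); d=np.polyfit(P[:,0],P[:,1],1); print('yaw',np.degrees(np.arctan(d[0])))
E
python3 look.py w5
```

```text
time: 9.6
ee_pos: [0.5452, 0.0311, 0.1692]
tcp_rot: [-90.1, -0.1, 26.9]
force: [-0.3, -0.2, -0.6]
gripper_width: 0.002
[0.54515807 0.0310675  0.16916811] [-0.27251558 -0.2127367  -0.55249873]
yaw 28.758945101187
```

View pics/w5c.png

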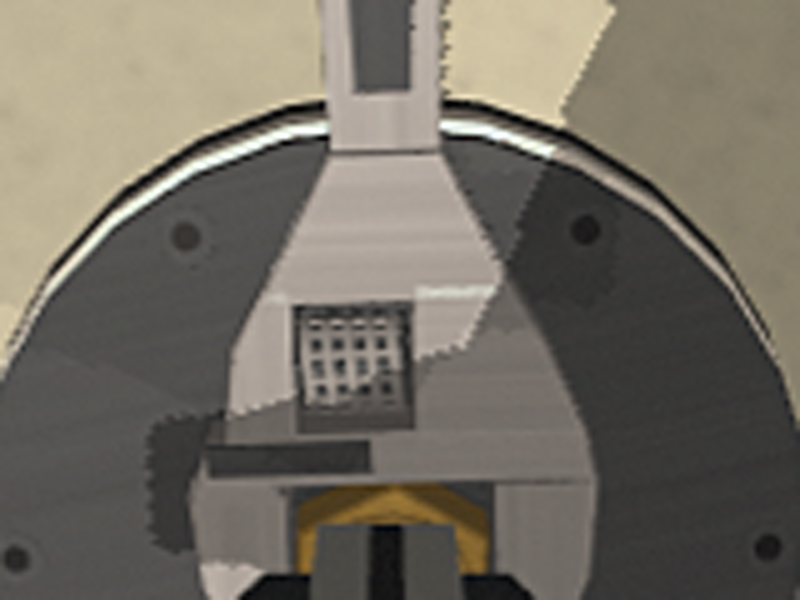

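Run:
```python
from h import *
s=monitor.sense(); f=optics.grab_frame('wrist')
w=onplane(f,(310.8,203.6),.052,s)[0]
u=np.array([np.cos(np.radians(28)),np.sin(np.radians(28))])
print(w,s['ee_pos'],'start shift',w[:2]-.009*u-s['ee_pos'][:2],'u',u)
```

```text
[0.55648388 0.03071306 0.052     ] [0.54450653 0.0310256  0.16815667] start shift [ 0.00403083 -0.00453778] u [0.88294759 0.46947156]
```

```bash
python3 -m crank '[[[0.001,-0.001,-0.02,1],[0.001,-0.001,-0.02,0],[0.001,-0.001,-0.02,0],[0.001,-0.0015,-0.02,0],[0,0,-0.02,0],[0,0,-0.012,0],[0,0,0,0],[0,0,-0.003,0],[0,0,-0.003,0],[0,0,-0.002,0],[0,0,0,0]]]'
python3 -m crank '[[[0.0018,0.0009,-0.0004,0],[0.0018,0.0009,0,0],[0.0018,0.0009,0,0]]]'
```

```text
time: 10.62
ee_pos: [0.5489, 0.0267, 0.0493]
tcp_rot: [-90.0, -0.0, 27.9]
force: [-1.4, 0.0, 5.2]
gripper_width: -0.001
time: 10.87
ee_pos: [0.5498, 0.0269, 0.0485]
tcp_rot: [-90.0, 0.6, 27.9]
force: [-9.3, -3.9, 8.5]
gripper_width: -0.002
```

```bash
python3 -m crank '[[[0.0018,0.001,0.0003,0],[0.0018,0.001,0.0002,0]]]';python3 -m crank '[[[0.0018,0.001,0,0],[0.0018,0.001,0,0]]]';  python3 -m crank '[[[0.0018,0.001,0,0],[0.0018,0.001,0,0]]]'
```

```text
time: 11.03
ee_pos: [0.551, 0.0273, 0.0486]
tcp_rot: [-89.9, 0.9, 27.8]
force: [-9.5, -5.1, 8.6]
gripper_width: 0.004
time: 11.2
ee_pos: [0.5569, 0.0302, 0.0489]
tcp_rot: [-90.0, 0.6, 27.8]
force: [-5.5, -2.5, 6.8]
gripper_width: -0.001
time: 11.37
ee_pos: [0.5616, 0.0327, 0.0491]
tcp_rot: [-90.0, 0.5, 27.9]
force: [-4.9, -2.9, 5.0]
gripper_width: 0.003
```

```bash
python3 -m crank '[[[0.0012,0.0006,-0.0008,0],[0.0014,0.0008,-0.0003,0]]]'; python3 -m crank '[[[0,0,0.006,0],[-0.003,-0.001,0.02,0],[-0.004,-0.001,0.02,0],[-0.004,-0.001,0.02,0],[-0.004,-0.001,0.02,0],[-0.004,-0.001,0.02,0],[-0.003,-0.001,0.015,0],[0,0,0,0],[0,0,0,0]]]'
python3 look.py w6
```

```text
time: 11.53
ee_pos: [0.5639, 0.0338, 0.0482]
tcp_rot: [-90.0, 0.5, 27.8]
force: [-7.4, -3.3, 9.4]
gripper_width: -0.004
time: 12.28
ee_pos: [0.5463, 0.0308, 0.1697]
tcp_rot: [-90.1, -0.2, 27.9]
force: [-0.4, -0.1, -0.5]
gripper_width: 0.003
[0.54632111 0.03077011 0.16965524] [-0.41569017 -0.06659079 -0.47556562]
yaw 28.953240608104505
```

View pics/w6c.png

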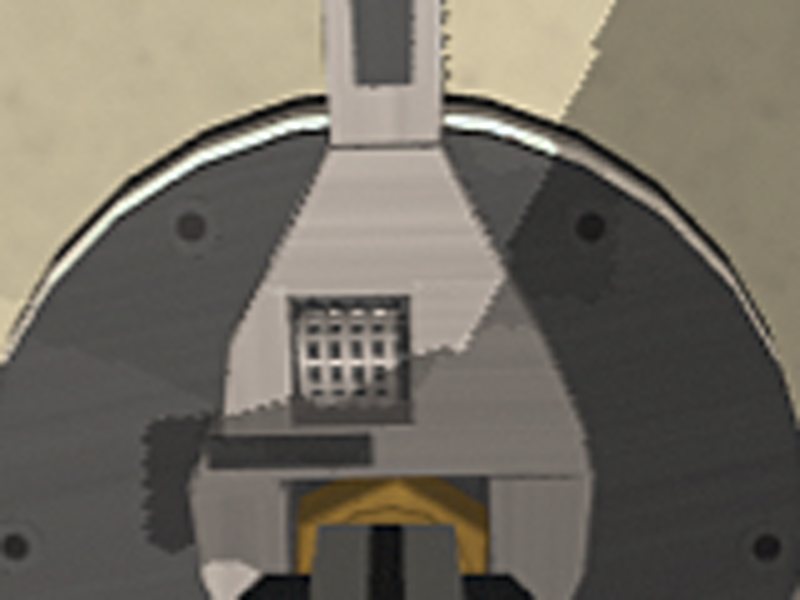

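```bash
python3 - <<'E'
from h import *
s=monitor.sense(); f=optics.grab_frame('wrist')
w=onplane(f,(310,202.2),.052,s)[0]
u=np.array([np.cos(np.radians(28.5)),np.sin(np.radians(28.5))])
print(w,s['ee_pos'],'start shift',w[:2]-.009*u-s['ee_pos'][:2],'u',u)
E
python3 -m crank '[[[0.001,-0.001,-0.02,0.5],[0.001,-0.001,-0.02,0],[0,-0.001,-0.02,0],[0,-0.001,-0.02,0],[0,0,-0.02,0],[0,0,-0.012,0]]]'
```

```text
[0.55699254 0.02949263 0.052     ] [0.54559246 0.0307496  0.16854619] start shift [ 0.00349073 -0.0055514 ] u [0.87881711 0.47715876]
time: 12.88
ee_pos: [0.5456, 0.0265, 0.0531]
tcp_rot: [-89.9, 0.3, 28.4]
force: [0.2, 0.2, 0.0]
gripper_width: -0.002
```

```bash
python3 -m crank '[[[0.001,-0.001,0,0],[0,0,-0.003,0],[0,0,-0.003,0],[0,0,-0.002,0],[0,0,0,0]]]'
python3 -m crank '[[[0.0018,0.001,0,0],[0.0018,0.001,0,0],[0.0018,0.001,0,0]]]'
```

```text
time: 13.3
ee_pos: [0.549, 0.0257, 0.0493]
tcp_rot: [-90.0, -0.1, 28.4]
force: [-1.6, -0.4, 5.0]
gripper_width: 0.002
time: 13.55
ee_pos: [0.5498, 0.026, 0.0488]
tcp_rot: [-90.0, 0.6, 28.4]
force: [-8.4, -4.1, 7.3]
gripper_width: -0.0
```

```bash
python3 -m crank '[[[0.0018,0.001,0,0],[0.0018,0.001,0,0]]]';python3 -m crank '[[[0.0018,0.001,-0.0003,0],[0.0018,0.001,-0.0003,0]]]'; python3 -m crank '[[[0.0018,0.001,-0.0003,0],[0.0018,0.001,0,0]]]'; python3 -m crank '[[[0.0018,0.001,0,0],[0.0008,0.0005,0,0]]]'
```

```text
time: 13.72
ee_pos: [0.5504, 0.0262, 0.0482]
tcp_rot: [-89.9, 1.0, 28.3]
force: [-10.6, -6.0, 9.1]
gripper_width: 0.002
time: 13.88
ee_pos: [0.5552, 0.0288, 0.0482]
tcp_rot: [-90.0, 0.8, 28.3]
force: [-7.5, -4.2, 9.8]
gripper_width: 0.0
time: 14.05
ee_pos: [0.5591, 0.0315, 0.048]
tcp_rot: [-89.9, 0.7, 28.3]
force: [-8.8, -2.9, 11.4]
gripper_width: 0.003
time: 14.22
ee_pos: [0.5615, 0.0335, 0.0479]
tcp_rot: [-89.9, 0.8, 28.4]
force: [-9.8, -2.2, 11.4]
gripper_width: -0.001
```

```bash
python3 -m crank '[[[0,0,0.006,0],[-0.003,-0.001,0.02,0],[-0.004,-0.001,0.02,0],[-0.004,-0.001,0.02,0],[-0.004,-0.001,0.02,0],[-0.004,-0.001,0.02,0],[-0.003,-0.001,0.015,0],[0,0,0,0],[0,0,0,0]]]'
python3 look.py w7
```

```text
time: 14.97
ee_pos: [0.5461, 0.0303, 0.1697]
tcp_rot: [-90.1, -0.2, 28.4]
force: [-0.2, 0.1, -1.3]
gripper_width: -0.004
[0.54613466 0.03034093 0.16969504] [-0.17420489  0.08467492 -1.30069905]
yaw 24.76315115834829
```

View pics/w7c.png

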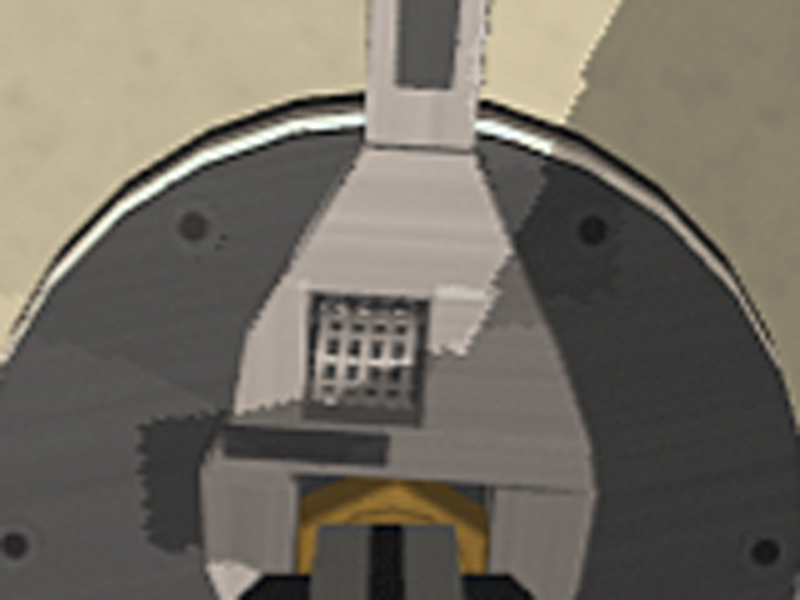

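```bash
python3 - <<'E'
from h import *
s=monitor.sense(); f=optics.grab_frame('wrist')
w=onplane(f,(313.4,201.4),.052,s)[0]
u=np.array([np.cos(np.radians(25)),np.sin(np.radians(25))])
print(w,s['ee_pos'],'start shift',w[:2]-.009*u-s['ee_pos'][:2],'u',u)
E
python3 -m crank '[[[0.001,-0.001,-0.02,-1],[0.001,-0.001,-0.02,-1],[0.001,-0.001,-0.02,-1],[0.001,0,-0.02,0],[0,0,-0.02,0],[0,0,-0.012,0],[0,0,0,0]]]'
```

```text
[0.55476925 0.03135321 0.052     ] [0.54540954 0.03024711 0.16860141] start shift [ 0.00120294 -0.00269747] u [0.90630779 0.42261826]
time: 15.65
ee_pos: [0.5465, 0.0271, 0.0526]
tcp_rot: [-89.8, 0.4, 25.5]
force: [0.2, -0.2, 0.1]
gripper_width: 0.005
```

```bash
python3 -m crank '[[[-0.0018,0,0,0],[0,0,-0.002,0],[0,0,-0.002,0],[0,0,-0.002,0],[0,0,-0.001,0],[0,0,0,0]]]'
python3 -m crank '[[[0.0018,0.0008,0,0],[0.0018,0.0008,0,0],[0.0018,0.0008,0,0]]]'
```

```text
time: 16.15
ee_pos: [0.5482, 0.0273, 0.0505]
tcp_rot: [-90.0, -0.1, 25.4]
force: [-1.1, -0.5, 3.7]
gripper_width: -0.001
time: 16.4
ee_pos: [0.5489, 0.0275, 0.0495]
tcp_rot: [-90.0, 0.6, 25.4]
force: [-7.6, -3.9, 8.2]
gripper_width: -0.001
```

```bash
python3 -m crank '[[[0.0018,0.0008,0,0],[0.0018,0.0008,0,0]]]'; python3 -m crank '[[[0.0018,0.0008,0,0],[0.0018,0.0008,0,0]]]'; python3 -m crank '[[[0.0018,0.0008,0,0],[0.0018,0.0008,0,0]]]'
```

```text
time: 16.57
ee_pos: [0.5493, 0.0277, 0.0488]
tcp_rot: [-89.9, 1.0, 25.3]
force: [-11.2, -4.7, 10.5]
gripper_width: -0.0
time: 16.73
ee_pos: [0.5518, 0.0288, 0.0489]
tcp_rot: [-89.9, 1.1, 25.3]
force: [-11.2, -4.7, 13.8]
gripper_width: 0.003
time: 16.9
ee_pos: [0.5555, 0.0305, 0.049]
tcp_rot: [-89.9, 1.1, 25.3]
force: [-12.7, -5.1, 12.7]
gripper_width: -0.002
```

```bash
python3 -m crank '[[[0,0,0.006,0],[-0.002,-0.001,0.02,0],[-0.003,-0.001,0.02,0],[-0.003,0,0.02,0],[-0.003,0,0.02,0],[-0.003,0,0.02,0],[-0.002,0,0.015,0],[0,0,0,0],[0,0,0,0]]]'
python3 look.py w8
```

```text
time: 17.65
ee_pos: [0.5483, 0.0326, 0.1712]
tcp_rot: [-90.0, -0.1, 25.4]
force: [-0.2, 0.2, -0.4]
gripper_width: -0.002
[0.54827244 0.03255338 0.17116835] [-0.20654392  0.17713431 -0.37008741]
yaw 24.895397514188353
```

View pics/w8c.png

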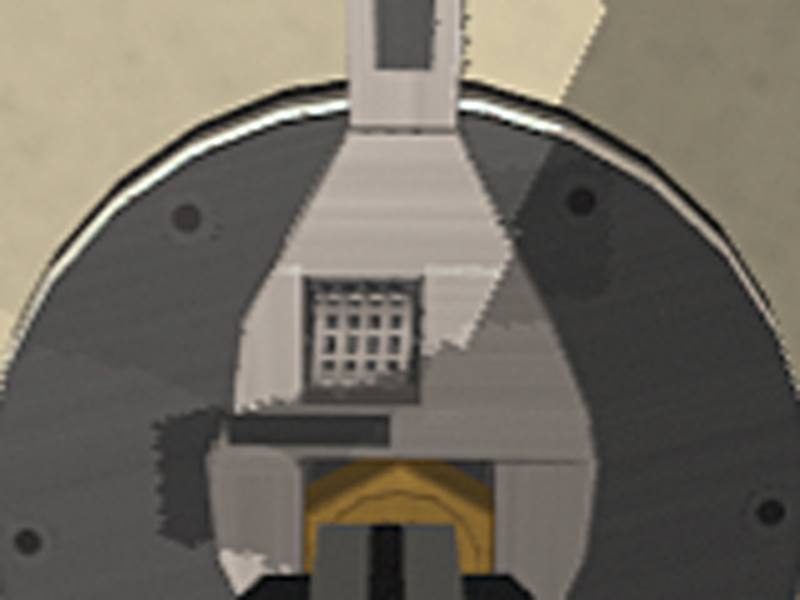

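```bash
python3 -m crank '[[[-0.0125,-0.0125,0,0],[-0.0125,-0.0125,0,0],[-0.0125,-0.0125,0,0],[-0.0125,-0.0125,0,0],[-0.0125,-0.0125,-0.01,0],[-0.0125,-0.0125,-0.02,0],[0,0,-0.02,0],[0,0,-0.02,0],[0,0,0,0]]]'
python3 look.py w9
python3 - <<'E'
import numpy as np
C=np.array([.5925,.0568])
def P(y,d=28,r=150):
    a=np.radians(y);return C+np.array([[np.cos(a),-np.sin(a)],[np.sin(a),np.cos(a)]])@[-r/1e3,-d/1e3]
for y in range(25,-18,-3): print(y,P(y).round(4),(P(y-2)-P(y)).round(4), P(y,45).round(4))
E
```

```text
time: 18.45
ee_pos: [0.4693, -0.0428, 0.0966]
tcp_rot: [-89.7, 0.5, 25.4]
force: [-0.9, -0.4, 1.0]
gripper_width: -0.002
[ 0.46926407 -0.04281218  0.09661603] [-0.89012236 -0.38284231  0.95718674]
25 [ 0.4684 -0.032 ] [-0.003   0.0044] [ 0.4756 -0.0474]
22 [ 0.4639 -0.0254] [-0.0028  0.0045] [ 0.4703 -0.0411]
19 [ 0.4598 -0.0185] [-0.0025  0.0047] [ 0.4653 -0.0346]
16 [ 0.456  -0.0115] [-0.0023  0.0048] [ 0.4607 -0.0278]
13 [ 0.4526 -0.0042] [-0.002   0.0049] [ 0.4565 -0.0208]
10 [0.4496 0.0032] [-0.0018  0.005 ] [ 0.4526 -0.0136]
7 [0.447  0.0107] [-0.0015  0.0051] [ 0.4491 -0.0061]
4 [0.4448 0.0184] [-0.0013  0.0052] [0.446  0.0014]
1 [0.443  0.0262] [-0.001   0.0052] [0.4433 0.0092]
-2 [0.4416 0.0341] [-0.0007  0.0053] [0.441  0.0171]
-5 [0.4406 0.042 ] [-0.0004  0.0053] [0.4391 0.025 ]
-8 [0.4401 0.0499] [-0.0001  0.0053] [0.4377 0.0331]
-11 [0.4399 0.0579] [0.0001 0.0053] [0.4367 0.0412]
-14 [0.4402 0.0659] [0.0004 0.0053] [0.4361 0.0494]
-17 [0.4409 0.0739] [0.0007 0.0053] [0.4359 0.0576]Traceback (most recent call last):
  File "look.py", line 10, in <module>
    P=np.array(P); d=np.polyfit(P[:,0],P[:,1],1); print('yaw',np.degrees(np.arctan(d[0])))
                                ~^^^^^
IndexError: too many indices for array: array is 1-dimensional, but 2 were indexed
```

View pics/w9.png

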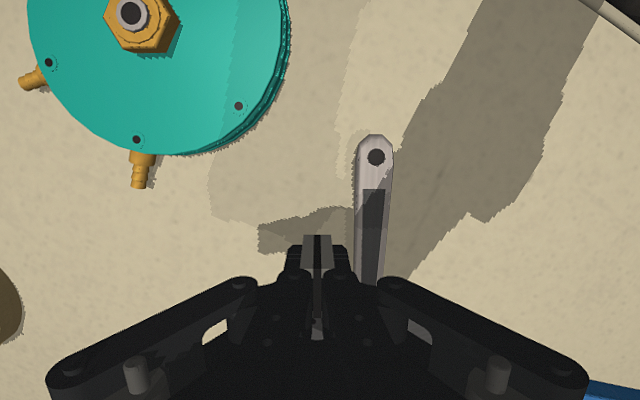

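```bash
python3 -m crank '[[[0,0,-0.02,0],[0,0,-0.02,0],[0,0,-0.02,0],[0,0,-0.011,0],[0,0,0,0],[0,0,0,0]]]'
python3 -m crank '[[[-0.0012,0.0027,0,0],[-0.0012,0.0027,0,0],[0,0,0,0]]]'
python3 - <<'E'
from h import *
s=monitor.sense(); f=optics.grab_frame('wrist'); save(f['image'],'w10.png')
E
```

```text
time: 19.0
ee_pos: [0.4731, -0.0424, 0.0298]
tcp_rot: [-90.0, 0.0, 25.5]
force: [0.8, -0.9, 1.2]
gripper_width: -0.001
time: 19.25
ee_pos: [0.4706, -0.0363, 0.0306]
tcp_rot: [-90.0, -0.1, 25.5]
force: [0.1, 0.2, 0.7]
gripper_width: -0.002
```

View pics/w10.png

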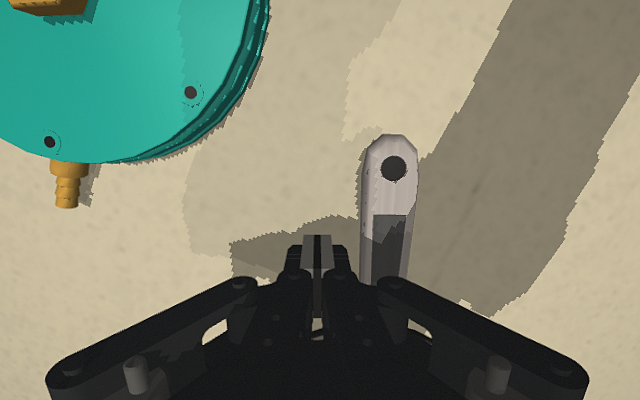

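```bash
python3 -m crank '[[[-0.0012,0.0026,0,0],[-0.0012,0.0026,0,0],[-0.0008,0.0017,0,0],[0,0,0,0]]]'
python3 -m crank '[[[-0.0012,0.0022,0,-1],[-0.0012,0.0022,0,-1],[-0.0012,0.0022,0,-1],[-0.0012,0.0022,0,-1]]]'
```

```text
time: 19.63
ee_pos: [0.4668, -0.0297, 0.0297]
tcp_rot: [-90.0, 0.0, 25.5]
force: [0.2, -0.0, -0.7]
gripper_width: -0.002
time: 19.97
ee_pos: [0.4619, -0.0221, 0.0296]
tcp_rot: [-90.0, 0.0, 21.3]
force: [-0.2, -2.4, 0.6]
gripper_width: 0.001
```

```bash
python3 -m crank '[[[-0.002,0.0035,0,-1.5],[-0.002,0.0035,0,-1.5],[-0.0019,0.0035,0,-1.5],[-0.0018,0.0036,0,-1.5]]]';python3 -m crank '[[[-0.0016,0.0036,0,-1.5],[-0.0016,0.0036,0,-1.5],[-0.0015,0.0037,0,-1.5],[-0.0014,0.0037,0,-1.5]]]'
python3 - <<'E'
from h import *
s=monitor.sense(); f=optics.grab_frame('wrist'); save(f['image'],'w11.png')
E
```

```text
time: 20.3
ee_pos: [0.4541, -0.007, 0.0296]
tcp_rot: [-90.0, 0.0, 15.3]
force: [-0.0, -1.4, 1.5]
gripper_width: -0.002
time: 20.63
ee_pos: [0.4483, 0.0076, 0.0296]
tcp_rot: [-90.0, 0.0, 9.3]
force: [-1.1, -2.1, 1.1]
gripper_width: 0.002
```

View pics/w11.png

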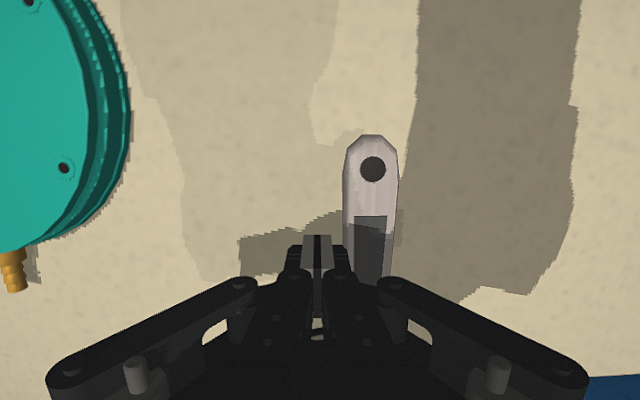

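```bash
python3 -m crank '[[[-0.0013,0.0037,0,-1.5],[-0.0012,0.0038,0,-1.5],[-0.0011,0.0038,0,-1.5],[-0.001,0.0038,0,-1.5]]]';python3 -m crank '[[[-0.0006,0.0026,0,-1],[-0.0006,0.0026,0,-1],[-0.0006,0.0026,0,-1]]]';python3 -m crank '[[[-0.0005,0.0026,0,-1],[-0.0005,0.0026,0,-1],[-0.0004,0.0026,0,-1]]]'
```

```text
time: 21.02
ee_pos: [0.444, 0.0227, 0.0296]
tcp_rot: [-90.0, -0.0, 3.3]
force: [-0.6, -1.7, 0.6]
gripper_width: 0.001
time: 21.27
ee_pos: [0.4424, 0.0304, 0.0296]
tcp_rot: [-90.0, -0.0, 0.3]
force: [0.8, -1.8, -0.4]
gripper_width: 0.0
time: 21.52
ee_pos: [0.4412, 0.0381, 0.0297]
tcp_rot: [-90.0, -0.1, -2.7]
force: [0.3, -1.9, -0.7]
gripper_width: 0.003
```

```bash
python3 -m crank '[[[-0.0003,0.0026,0,-1],[-0.0003,0.0026,0,-1]]]';python3 -m crank '[[[-0.0003,0.0026,0,-1],[-0.0002,0.0026,0,-1]]]'; python3 -m crank '[[[-0.0002,0.0013,0,-0.5],[-0.0001,0.0013,0,-0.5]]]'; python3 -m crank '[[[-0.0001,0.0013,0,-0.5],[-0.0001,0.0013,0,-0.5]]]'
```

```text
time: 21.68
ee_pos: [0.4404, 0.0433, 0.0297]
tcp_rot: [-90.0, -0.0, -4.7]
force: [1.0, -2.3, 0.4]
gripper_width: 0.001
time: 21.85
ee_pos: [0.4396, 0.0485, 0.0296]
tcp_rot: [-90.0, -0.0, -6.7]
force: [1.1, -2.5, -0.2]
gripper_width: -0.0
time: 22.02
ee_pos: [0.4392, 0.0511, 0.0296]
tcp_rot: [-90.0, -0.0, -7.6]
force: [1.5, -2.7, -0.2]
gripper_width: 0.002
time: 22.18
ee_pos: [0.439, 0.0535, 0.0296]
tcp_rot: [-90.0, 0.0, -8.6]
force: [1.2, -2.7, 0.2]
gripper_width: 0.002
```

```bash
python3 -m crank '[[[0,0.0013,0,-0.5],[0,0.0013,0,-0.5]]]';python3 -m crank '[[[0,0.0013,0,-0.5],[0,0.0013,0,-0.5]]]'; python3 -m crank '[[[0,0.0013,0,-0.5],[0,0.0013,0,-0.5]]]'
```

```text
time: 22.35
ee_pos: [0.439, 0.0561, 0.0296]
tcp_rot: [-90.0, 0.0, -9.6]
force: [0.1, -2.7, 0.4]
gripper_width: -0.004
time: 22.52
ee_pos: [0.439, 0.0587, 0.0296]
tcp_rot: [-90.0, 0.0, -10.6]
force: [1.0, -2.2, 0.5]
gripper_width: -0.0
time: 22.68
ee_pos: [0.439, 0.0614, 0.0296]
tcp_rot: [-90.0, 0.0, -11.6]
force: [0.5, -1.5, 0.2]
gripper_width: -0.005
```

```bash
python3 -m crank '[[[0,0.0013,0,-0.5],[0,0.0013,0,-0.5]]]';python3 -m crank '[[[0,0.0013,0,-0.5],[0,0.0013,0,-0.5]]]'
python3 - <<'E'
from h import *
s=monitor.sense(); f=optics.grab_frame('wrist'); save(f['image'],'w12.png')
f=optics.grab_frame('top'); save(f['image'],'t12.png')
E
```

```text
time: 22.85
ee_pos: [0.439, 0.0636, 0.0296]
tcp_rot: [-90.0, 0.0, -12.6]
force: [1.7, -4.7, 1.3]
gripper_width: -0.002
time: 23.02
ee_pos: [0.4389, 0.0656, 0.0296]
tcp_rot: [-90.1, 0.0, -13.7]
force: [0.4, -5.3, 2.1]
gripper_width: 0.001
```

View pics/w12.png

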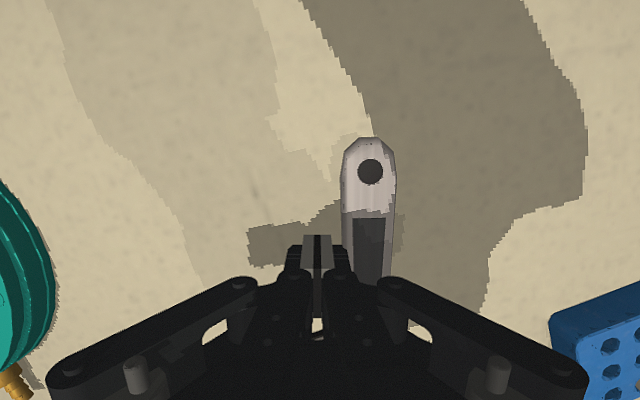

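View pics/t12.png

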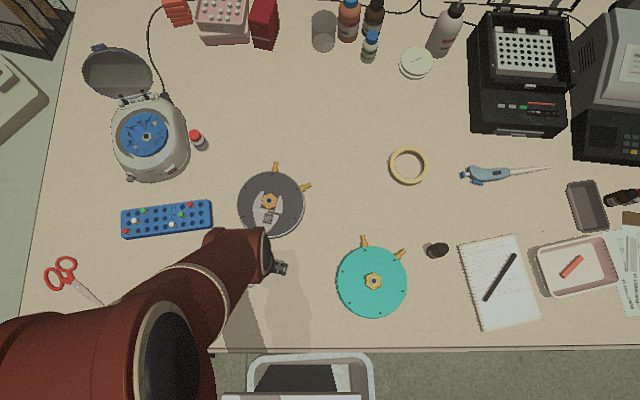

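```bash
python3 -m crank '[[[0,0,0,0],[0,0,0,0]]]'; python3 -m crank '[[[0,0.0008,0,0],[0,0,0,0]]]'
```

```text
time: 23.28
ee_pos: [0.4389, 0.0659, 0.0296]
tcp_rot: [-90.0, 0.0, -13.6]
force: [0.6, -6.1, 2.4]
gripper_width: 0.002
time: 23.45
ee_pos: [0.439, 0.0666, 0.0296]
tcp_rot: [-90.0, 0.0, -13.6]
force: [0.4, -5.6, 2.2]
gripper_width: -0.003
```

```bash
python3 -m crank '[[[-0.001,-0.004,0,0],[-0.002,-0.008,0,0],[-0.002,-0.008,0,0],[0,0,0.02,0],[0,0,0.03,0],[0,0,0.03,0],[0,0,0.03,0],[0,0,0.03,0],[0,0,0,0]]]'
python3 -m crank '[[[0.016,0.004,0,0],[0.016,0.004,0,0],[0.016,0.004,0,0],[0.016,0.004,0,0],[0.016,0.004,0,0],[0.016,0.004,0,0],[0,0,0,0],[0,0,0,0]]]'
python3 look.py w13
```

```text
time: 24.2
ee_pos: [0.4367, 0.0476, 0.1741]
tcp_rot: [-89.7, -0.5, -13.5]
force: [-0.1, -0.6, 0.0]
gripper_width: 0.001
time: 24.87
ee_pos: [0.5292, 0.0713, 0.1684]
tcp_rot: [-90.0, 0.2, -13.5]
force: [-1.0, -0.5, 0.2]
gripper_width: 0.002
[0.52917697 0.07130986 0.16843102] [-0.98872121 -0.53952261  0.23043687]
yaw -11.602231205598953
```

View pics/w13.png

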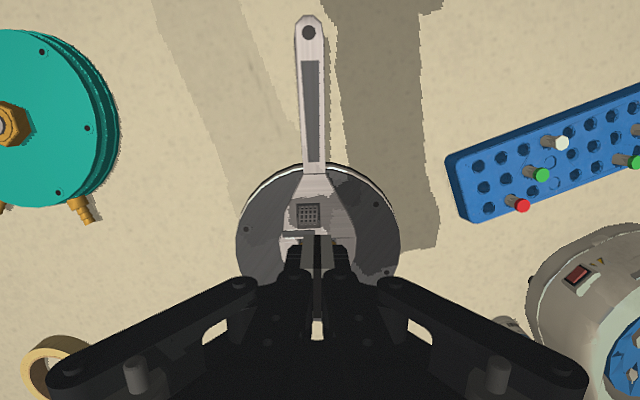

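```bash
python3 -m crank '[[[0.01,-0.003,0,1],[0.013,-0.003,0,1],[0,0,0,0],[0,0,0,0]]]'
python3 look.py w14
```

```text
time: 25.25
ee_pos: [0.5518, 0.0647, 0.1692]
tcp_rot: [-90.0, 0.1, -11.6]
force: [0.2, 0.1, 0.3]
gripper_width: 0.003
[0.55182464 0.06472179 0.16922924] [0.22356593 0.06360591 0.25750378]
yaw -11.488092043417202
```

View pics/w14c.png

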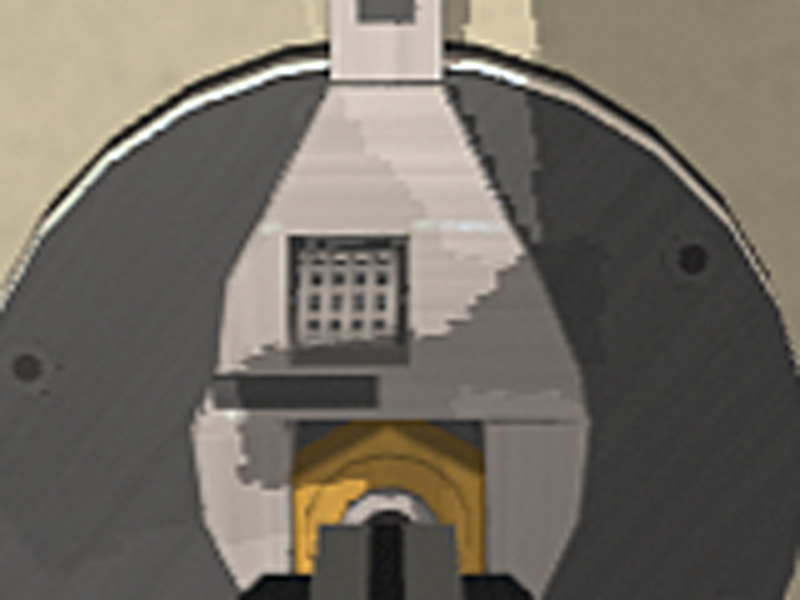

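```bash
python3 -m crank '[[[-0.019,-0.003,0,0],[-0.019,-0.003,0,0],[-0.019,-0.003,0,0],[-0.019,-0.003,0,0],[-0.019,-0.003,0,0],[-0.019,-0.003,0,0],[0,0,-0.03,0],[0,0,-0.03,0],[0,0,-0.03,0],[0,0,-0.03,0],[0,0,-0.019,0],[0,0,0,0]]]'
python3 -m crank '[[[0.0008,0.004,0,0],[0.0008,0.004,0,0],[0.0006,0.003,0,0],[0,0,0,0]]]'
python3 -m crank '[[[0.0004,0.002,0,0],[0,0,0,0]]]'
python3 -m crank '[[[0.0004,0.002,0,0],[0,0,0,0]]]'
```

```text
time: 26.3
ee_pos: [0.4355, 0.0473, 0.0279]
tcp_rot: [-90.1, 0.5, -11.5]
force: [0.5, 0.1, -1.0]
gripper_width: 0.0
time: 26.63
ee_pos: [0.4424, 0.0597, 0.032]
tcp_rot: [-89.9, -0.2, -11.4]
force: [-0.2, -0.0, 0.1]
gripper_width: 0.003
time: 26.8
ee_pos: [0.4421, 0.0609, 0.0313]
tcp_rot: [-90.0, -0.1, -11.5]
force: [-0.2, 0.4, -0.4]
gripper_width: 0.002
time: 26.97
ee_pos: [0.4422, 0.0626, 0.0308]
tcp_rot: [-90.0, -0.0, -11.5]
force: [0.1, -0.3, 0.8]
gripper_width: 0.001
```

```bash
for i in 1; do python3 -m crank '[[[0.0003,0.001,0,0],[0,0,0,0]]]'
python3 -m crank '[[[0.0003,0.001,0,0],[0,0,0,0]]]'
python3 -m crank '[[[0.0003,0.001,0,0],[0,0,0,0]]]'
python3 -m crank '[[[0.0003,0.001,0,0],[0,0,0,0]]]'; done
```

```text
time: 27.13
ee_pos: [0.4423, 0.0629, 0.0306]
tcp_rot: [-90.0, 0.0, -11.6]
force: [-0.6, -1.6, 2.1]
gripper_width: 0.001
time: 27.3
ee_pos: [0.4423, 0.0635, 0.0306]
tcp_rot: [-90.1, 0.0, -11.6]
force: [-1.1, -2.8, 2.3]
gripper_width: -0.002
time: 27.47
ee_pos: [0.4424, 0.0642, 0.0306]
tcp_rot: [-90.1, 0.1, -11.6]
force: [-1.4, -4.0, 2.9]
gripper_width: -0.002
time: 27.63
ee_pos: [0.4426, 0.0651, 0.0306]
tcp_rot: [-90.1, 0.1, -11.6]
force: [-1.7, -5.2, 2.7]
gripper_width: 0.005
```

```bash
python3 -m crank '[[[0.0003,0.001,0,0],[0,0,0,0]]]'
python3 -m crank '[[[-0.001,-0.005,0,0],[-0.002,-0.008,0,0],[-0.002,-0.008,0,0],[0,0,0.02,0],[0,0,0.03,0],[0,0,0.03,0],[0,0,0.03,0],[0,0,0.03,0],[0,0,0,0]]]'
python3 -m crank '[[[0.017,0.003,0,0],[0.018,0.003,0,0],[0.019,0.003,0,0],[0.019,0.003,0,0],[0.019,0.003,0,0],[0.019,0.003,0,0],[0,0,0,0],[0,0,0,0]]]'
python3 look.py w15
```

```text
time: 27.8
ee_pos: [0.4427, 0.0659, 0.0305]
tcp_rot: [-90.1, 0.1, -11.6]
force: [-1.4, -5.1, 2.7]
gripper_width: -0.001
time: 28.55
ee_pos: [0.4421, 0.0464, 0.1754]
tcp_rot: [-89.7, -0.6, -11.6]
force: [0.2, -0.4, -0.1]
gripper_width: 0.002
time: 29.22
ee_pos: [0.5495, 0.0642, 0.1695]
tcp_rot: [-90.0, 0.1, -11.6]
force: [-0.1, -0.2, 0.5]
gripper_width: -0.002
[0.54948514 0.06415741 0.16949676] [-0.09239914 -0.2322969   0.455721  ]
yaw -11.537318052173948
```

View pics/w15c.png

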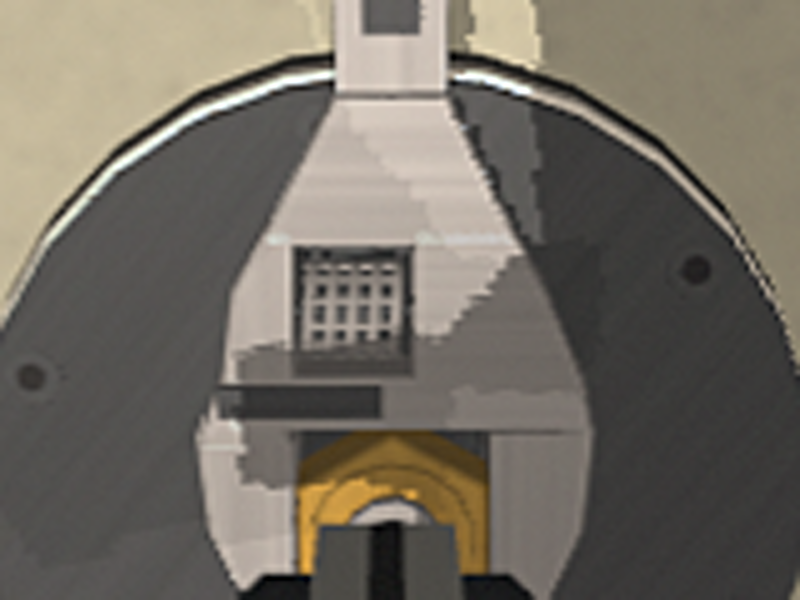

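```bash
python3 -m crank '[[[-0.01,0.02,0.005,0],[-0.014,0.03,0.005,0],[-0.014,0.03,0.005,0],[-0.014,0.03,0.005,0],[-0.014,0.03,0.005,0],[-0.014,0.03,0.005,0],[-0.014,0.03,0.005,0],[-0.014,0.03,0.005,0],[-0.014,0.03,0.005,0],[-0.014,0.03,0.005,0],[0,0,0,0],[0,0,0,0]]]'
python3 - <<'E'
from h import *
f=optics.grab_frame('top'); save(f['image'],'t16.png'); cv2.imwrite('pics/t16c.png',cv2.resize(cv2.imread('pics/t16.png')[150:300,205:355],None,fx=4,fy=4,interpolation=cv2.INTER_CUBIC))
for k in ['vial','tape','redcap']: print(k,[np.round(r['bbox']) for r in optics.search_frame(f,k)[:1]])
f=optics.grab_frame('scene'); save(f['image'],'s16.png')
E
```

```text
time: 30.27
ee_pos: [0.411, 0.356, 0.2204]
tcp_rot: [-90.0, 0.1, -11.2]
force: [0.0, -0.1, -0.4]
gripper_width: 0.003
vial [array([426., 242., 450., 262.])]
tape [array([387., 145., 428., 185.])]
redcap [array([186., 128., 209., 152.])]
```

View pics/t16c.png

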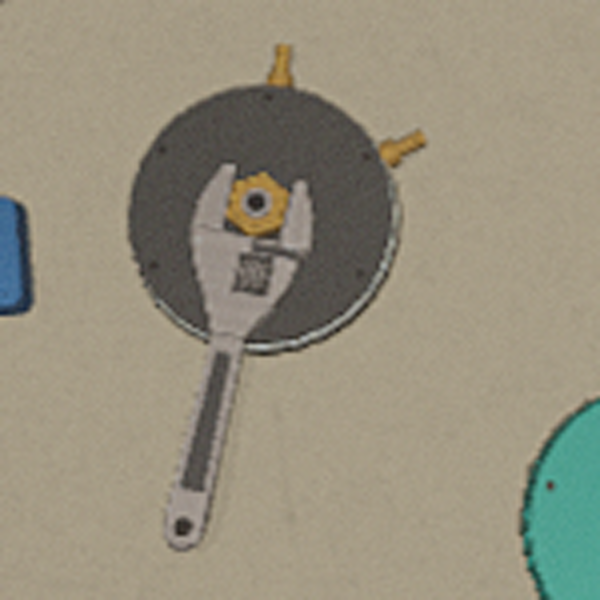

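View pics/t16.png

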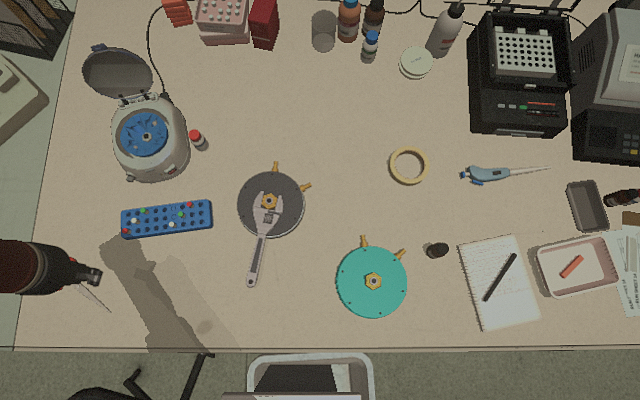

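```bash
python3 -c "
from cell import sign_off
print(sign_off())"
```

```text
the job is handed in; nothing more can be done
None
```

I closed the wrench's jaws onto the nut, then swung the handle clockwise until the nut came to its stop, and handed the job in at about 30 s of the 69 s.

- **Jaws:** four rolling strokes on the worm closed them. On a fifth the fingertip only slid over the worm. The wrist picture showed both jaw faces on the nut's flats, about 36 mm apart, and the wrench had lined itself up at 24.9°.
- **Swing:** the handle moved at about 2 to 3 N until the force climbed to about 6 N. I backed off and pushed again. The force then rose from first contact to about 5 N instead of levelling off at the free-turning value. The wrench stayed at −11.5°, which is about 36.4° (0.64 rad) in all and matches the 0.58 to 0.72 rad expected.
- **Last look:** the jaws were still snug, the wrench lay flat on the nut, and the arm was clear. The vial, tape and red-capped bottle, and the turquoise housing, were where they started.

**Checks that fell short:**
- The press on the worm went above the intended 10 N for moments. It reached about 12 N while rolling and nearly 14 N when the fingertip slid on the snug worm.
- The fingertip still moved slightly at about 5 to 6 N against the stop, so there is some give there. The wrench angle was the same before and after.
- I inferred that the nut is fully home from force and angle; I had no direct reading of the nut itself.

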